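# Find the warped cover with a straightedge

### The job

One of the two green covers on the bench has a warped face: find it with the straightedge. Gently lay the bar lengthwise along the middle of a cover's face, let go, and press down first its red end and then its plain end with the fingertips to see whether it rocks; if it does not, try the other cover the same way. Leave the straightedge lying along the middle of the face on which it rocks, and do not disturb the other things.

Things in the scene. Friction and masses are not known exactly. Their poses are not given: they have to be found in the camera images.
- straightedge: straight steel bar 200 x 28 x 22 mm (x, y, z), 0.3 kg, loose, flat on the bench at the start. Its +x end is a heavier red block, so its centre of mass lies 12 mm from the middle to the red side. Origin: middle of its underside. On the warped face it leans (0.042 rad), when let go with the red end down and the plain end 7 mm higher; under 5 N on the plain end rocks it. On the flat face it lies level and does not rock.
- red_end (a point): red end of the straightedge: the press point on the top face, 15 mm from the end and 85 mm from the bar's middle, 22 mm above its underside. The axes are those of the straightedge.
- plain_end (a point): plain end of the straightedge: the press point on the top face, 15 mm from the end and 85 mm from the bar's middle, 22 mm above its underside. The axes are those of the straightedge.
- cover_1: green cast cover, fixed, gasket face up: 190 (x) x 80 mm (y), about 44 mm above the bench; its bolted foot is 112 mm wide and 15 mm high. Origin: centre of its underside. One cover, not told which, left or right, is flat (43 mm high all over); the other is warped: highest (45 mm) along a crosswise line at mid-length, falling evenly to 41 mm at both short ends. Else alike.
- cover_2: green cast cover, fixed, gasket face up: 190 (x) x 80 mm (y), about 44 mm above the bench; its bolted foot is 112 mm wide and 15 mm high. Origin: centre of its underside. One cover, not told which, left or right, is flat (43 mm high all over); the other is warped: highest (45 mm) along a crosswise line at mid-length, falling evenly to 41 mm at both short ends. Else alike.
- tape_measure: green tape measure, 39 x 73 x 66 mm, loose bystander; origin under its centre
- tape_blue: roll of blue tape lying flat, 90 x 95 x 24 mm, loose bystander; origin under its centre

How it is judged:
By the outcome, as a careful person would: the job done as asked, in the order asked, and still so for the second after the job is handed in, with the robot touching nothing.
It also fails if it takes over 72 s, if anything falls off the work surface, if the arm or the gripper's body presses on something with over 40 N, if the wrist force passes 120 N, or if a joint passes its speed limit or range.

### The arm

A 7-joint arm with a two-finger parallel gripper is mounted at the origin on the work surface; the furniture and walls round the work are solid. World frame = base frame: x ahead of the robot, y to its left, z up, the work surface at z = 0. Lengths are in m, angles in rad, forces in N, time in s.
With the tool pointing down it reaches from about 0.425 to 0.925 m from the base axis. Payload 6.8 kg.
Tool frame: the origin (TCP) lies at the very end of the fingers, on their centre line; the grasp point (between the pads) lies 19 mm behind it (r.tcp_to_grasp is the distance from the TCP to the grasp point, in m); z points along the fingers, y is the line along which they close (so a half turn about z gives the same grasp; the last joint's range is limited). The gripper opens to 85 mm and grips with 20 to 120 N. Pads are 22 mm wide; open, the fingers measure 114 mm over their backs; the gripper's body (76 mm by 85 mm) begins 54 mm behind the grasp point. The pads swing forward as they close: fully open they stand 13 mm farther back than shut.
Start: joints at [-0.108, 0.477, 0.022, 1.555, -0.011, 1.109, -0.083], TCP at [0.675, 0, 0.231] pointing down, gripper open.
Joint ranges: [-2.96, 2.96], [-0.34, 2.1], [-1.41, 1.46], [0.24, 2.44], [-1.37, 4.51], [0.17, 1.92], [-2.96, 2.96]. Speed limits (rad/s): [2.39, 2.39, 3.14, 3.14, 3.14, 3.14, 3.14].

### API

Orientations are given as a rotation vector (axis times angle).
In Python, from bench import r gives the robot as it stands.
- The arm moves only by the tool step_arm, never from a script. Its argument "moves" is a list of rows, each a list of 7 numbers: the shift along the tool's x, y, z in mm, then the turn, a rotation vector about the tool's x, y, z in rad, then the finger opening in mm, from 0 to 85.4. A call has 1 to 8 rows; each row is the pose to reach, as a shift and turn from the pose commanded when the call began, along the tool's axes at that moment; what a row does not reach only later rows make up. A row lasts 1/10 s, in which the tool goes at most 50 mm and 8.59 degrees, less where a joint would pass 70% of its speed; a pose out of reach is approached as far as the arm can. A call with a gripper value outside its range is refused whole. The fingers move at their own pace and stop on an object; "grip_force" is the grip in N (left out, the last holds). Time passes only in rows, so rows that repeat a pose let the fingers close. It gives the time, the measured TCP pose, the force, the opening and the grip force at its end, in the units of the state.
- r.get_obs(): the state, without advancing time (a new reading comes with each control period).
- r.grab_frame(name): name is "scene" or "side" or "wrist"; returns a dict with "image" (384x512x3 uint8, red, green, blue), "depth" (384x512 float32, m along the optical axis (not along the pixel's ray), 0 where there is no reading), "mtx" (3x3 intrinsics, pixels), "k1" (the pictures are not rectified: a ray, as slopes to the right and down, at radius r is drawn at 1 + k1 r^2 times it, then the intrinsics apply), "rvec" (rotation vector, rad) and "tvec" (3), from world to camera coordinates, as OpenCV has them. Camera axes: x right, y down, z forward; pixel columns grow to the right and rows downward; lengths in m; the calibration is good to about 2 mm. A picture is of the moment at which its call begins.
- r.hand_in(): hands the job in; it is judged then, once.
The state is a dict: "clock": time; "joints": joint angles; "qvel": joint speeds; "tau": joint torques, N m; "tcp_pos": TCP position; "orientation": TCP orientation; "contact_force": force on the tool from outside, world axes, zero at the start; "moment": the same for the moment, N m; "grip_width": finger opening in m; "gripper_force": force on a finger pad.
Only numpy, scipy, OpenCV 4.12 (cv2) and the standard library are available. Lean on these libraries where they do the work, as an engineer would, in place of code of your own. Each camera call takes 0.05 s, during which the arm holds its last target. There are 200 camera calls.

## Working session

There is one attempt and no reset: what is moved stays moved. The work goes in short steps, Python scripts to look and compute and a tool call to move; the robot and the scene stay as the last step left them, time stands still between calls to the robot, and variables do not carry over. Pictures are saved under pics/ and viewed, at most 10 in all, crops included, and the job is handed in when it is done.

Besides the shell and the picture viewer there is one more tool, called after "Request:" as name([rows], argument=value, ...), one row to a line, values as JSON. step_arm: Moves the arm, as the interface text tells. Its arguments: {"type":"object","properties":{"moves":{"type":"array","items":{"type":"array","items":{"type":"number"}}},"grip_force":{"type":"number"}},"required":["moves"]}

```bash
mkdir -p pics; cat > h.py <<'E'
import numpy as np,cv2
from bench import r
from scipy.spatial.transform import Rotation as R
def grab(n):
    f=r.grab_frame(n); return f
def cloud(f):
    d=f["depth"];K=f["mtx"];k=f["k1"]
    v,u=np.mgrid[0:d.shape[0],0:d.shape[1]]
    p=np.stack([u,v],-1).reshape(-1,1,2).astype(np.float64)
    n=cv2.undistortPoints(p,K,np.array([k,0,0,0,0.])).reshape(d.shape+(2,))
    c=np.dstack([n*d[...,None],d])
    Rm=cv2.Rodrigues(np.array(f["rvec"],float))[0]
    w=(c-np.array(f["tvec"]).reshape(3))@Rm
    w[d==0]=np.nan
    return w
def save(im,n): cv2.imwrite("pics/"+n,im[...,::-1])
E
python3 - <<'E'
from h import *
for n in("scene","side"):
    f=grab(n);save(f["image"],n+"0.png");np.save(n+"0.npy",cloud(f));np.save(n+"i.npy",f["image"])
    C=cloud(f); print(np.nanmin(C,(0,1)),np.nanmax(C,(0,1)))
print(r.get_obs())
E
```

```text
[-0.12891491 -0.78353503 -0.38202742] [0.77084034 3.6365254  0.6025648 ]
[-0.13692887 -0.69471431 -0.06658997] [0.76786286 2.49648206 0.59323483]
{'clock': 0.1, 'joints': array([-0.10808075,  0.47774918,  0.02233125,  1.55632733, -0.01147829,
        1.10930024, -0.08311486]), 'qvel': array([ 2.22852101e-05, -3.00628989e-03, -1.24224982e-03, -4.24757562e-03,
       -9.48596997e-04, -1.24163783e-03,  1.95731131e-04]), 'tau': array([ 5.69385389e-03, -5.97765398e+01,  1.61440808e+00, -2.81952703e+01,
        1.29656185e-02,  5.02699884e-03, -1.13572563e-05]), 'tcp_pos': array([ 6.74476614e-01, -2.23247390e-05,  2.30412100e-01]), 'orientation': array([-2.22067682e+00, -2.22069012e+00,  1.98279079e-03]), 'contact_force': array([-0.35942854, -0.47728558, -0.3612436 ]), 'moment': array([-0.01044044,  0.07454882, -0.0025093 ]), 'gripper_force': 0.0, 'grip_width': 0.08492404512749839}
```

View pics/scene0.png

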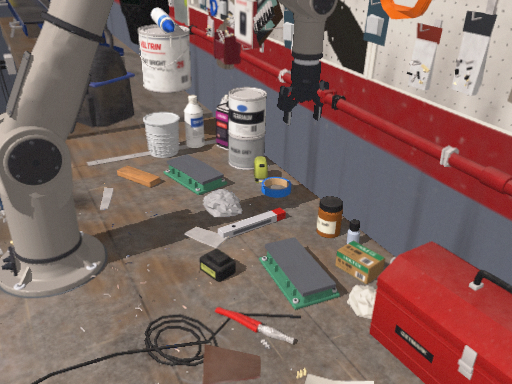

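View pics/side0.png

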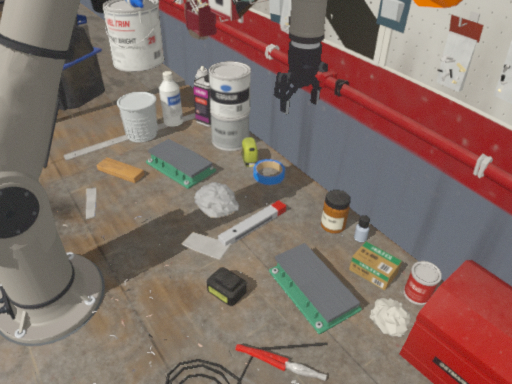

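The bar lies at scene pixels (220–285, 210–235) with its red end upper right. The covers are at (195,173) and (300,270). Bystanders sit close to the bar: a crumpled ball at (222,203), and the tape measure and blue tape at (262,175).

```bash
cat > m.py <<'E'
from h import *
for n,reg in (("scene",{"far":(160,150,230,195),"near":(255,235,345,310),"bar":(210,200,295,240)}),("side",{"far":(140,135,220,190),"near":(260,235,365,330),"bar":(215,195,295,245)})):
    C=np.load(n+"0.npy");I=np.load(n+"i.npy").astype(int)
    for k,(a,b,c,d) in reg.items():
        P=C[b:d,a:c].reshape(-1,3);col=I[b:d,a:c].reshape(-1,3)
        lo,hi=(.036,.052) if k!="bar" else (.015,.03)
        m=(P[:,2]>lo)&(P[:,2]<hi)
        if k!="bar": m&=(np.ptp(col,1)<30)
        Q=P[m];col=col[m]
        img=np.zeros((600,600),np.uint8)  # 1.5mm grid: keep the largest blob
        ix=((Q[:,:2]-[.2,-.45])/.002).astype(int).clip(0,599)
        img[ix[:,1],ix[:,0]]=255
        img=cv2.morphologyEx(img,cv2.MORPH_CLOSE,np.ones((5,5)))
        nn,L,S,_=cv2.connectedComponentsWithStats(img)
        b=1+np.argmax(S[1:,4]);s=L[ix[:,1],ix[:,0]]==b;Q=Q[s];col=col[s]
        rc=cv2.minAreaRect((Q[:,:2]*1000).astype(np.float32))
        print(n,k,len(Q),np.round(rc[0],1),np.round(rc[1],1),round(rc[2],1),"z",np.round(np.percentile(Q[:,2],[5,50,95]),4))
        bx=cv2.boxPoints(rc);print(np.round(bx).tolist())
        if k!="bar":
            e=max(rc[1]);l=np.argmax(rc[1]); ang=np.deg2rad(rc[2]+(90 if l else 0));u=np.array([np.cos(ang),np.sin(ang)])
            t=(Q[:,:2]*1000-rc[0])@u
            print(" profile",[(int(x),round(1000*np.median(Q[abs(t-x)<12,2]),1)) for x in(-80,-40,0,40,80)],u)
        else:
            red=(col[:,0]>120)&(col[:,1]<80);print(" red centroid",Q[red].mean(0))
E
python3 m.py
python3 - <<'E'
from h import *
print(R.from_rotvec(r.get_obs()["orientation"]).as_matrix().round(3))
I=cv2.imread("pics/side0.png")[130:300,130:370];cv2.imwrite("pics/c0.png",cv2.resize(I,None,fx=3.3,fy=3.3,interpolation=2))
E
```

```text
scene far 795 [456.5 252.2] [ 84.2 198.3] 15.1 z [0.0382 0.0427 0.0459]
[[390.0, 337.0], [442.0, 145.0], [523.0, 167.0], [471.0, 359.0]]
 profile [(-80, np.float64(41.7)), (-40, np.float64(43.1)), (0, np.float64(44.2)), (40, np.float64(43.5)), (80, np.float64(41.6))] [-0.26087947  0.96537138]
scene near 2008 [ 483.1 -306.8] [194.5  82.8] 85.6 z [0.0397 0.043  0.0452]
[[434.0, -401.0], [517.0, -407.0], [532.0, -213.0], [449.0, -207.0]]
 profile [(-80, np.float64(43.2)), (-40, np.float64(43.0)), (0, np.float64(43.1)), (40, np.float64(42.9)), (80, np.float64(42.8))] [0.07599068 0.99710853]
scene bar 573 [491.5 -72.1] [202.6  36. ] 6.1 z [0.016  0.0215 0.024 ]
[[389.0, -65.0], [393.0, -101.0], [594.0, -79.0], [590.0, -43.0]]
 red centroid [ 0.57583658 -0.06343871  0.02177196]
side far 1074 [457.  252.2] [ 82.3 193.6] 14.2 z [0.0371 0.0399 0.0428]
[[393.0, 336.0], [441.0, 148.0], [521.0, 168.0], [473.0, 356.0]]
 profile [(-80, np.float64(38.2)), (-40, np.float64(40.3)), (0, np.float64(41.6)), (40, np.float64(40.3)), (80, np.float64(38.8))] [-0.24597891  0.96927518]
side near 2891 [ 483.4 -307.8] [193.   82.9] 85.5 z [0.0388 0.0411 0.0432]
[[435.0, -401.0], [517.0, -407.0], [532.0, -215.0], [450.0, -208.0]]
 profile [(-80, np.float64(41.0)), (-40, np.float64(41.5)), (0, np.float64(40.6)), (40, np.float64(41.3)), (80, np.float64(41.5))] [0.07807744 0.9969473 ]
side bar 738 [491.7 -70.7] [200.4  30.6] 5.7 z [0.0164 0.0204 0.0227]
[[390.0, -65.0], [393.0, -96.0], [593.0, -76.0], [590.0, -46.0]]
 red centroid [ 0.57783671 -0.06454052  0.02038092]
[[-0.     1.    -0.002]
 [ 1.     0.    -0.   ]
 [-0.    -0.002 -1.   ]]
```

View pics/c0.png

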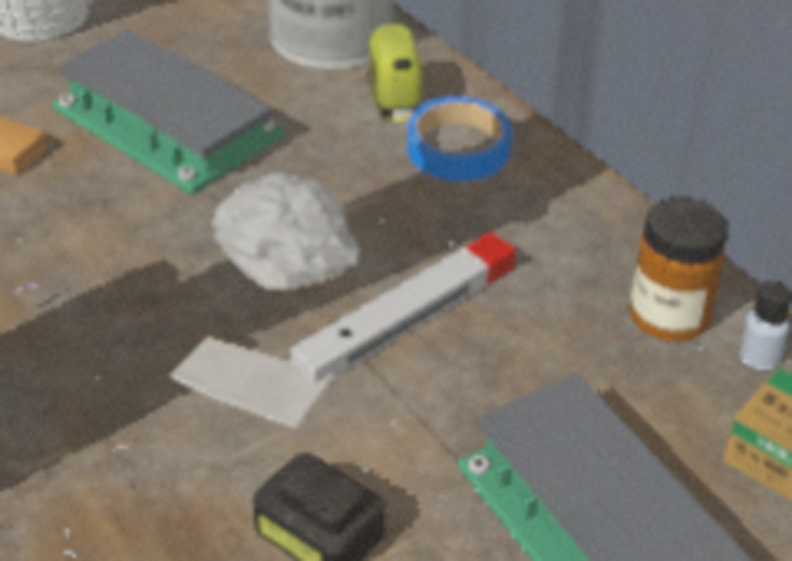

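Request:
step_arm([
  [-35,-85,40,0,0,-0.8,85],
  [-69,-171,70,0,0,-1.67,85],
  [-69,-171,70,0,0,-1.67,85],
  [-69,-171,70,0,0,-1.67,85],
  [-69,-171,70,0,0,-1.67,85],
  [-69,-171,70,0,0,-1.67,85],
  [-69,-171,70,0,0,-1.67,85],
  [-69,-171,70,0,0,-1.67,85],
])

```text
clock: 0.9
tcp_pos: [0.5036, -0.0691, 0.1611]
orientation: [-0.57, -3.089, 0.0]
contact_force: [0.5, 0.4, -0.0]
grip_width: 0.085
gripper_force: 0.0
```

```bash
python3 - <<'E'
from h import *
for n,b in(("scene",(195,185,250,220)),("side",(190,178,245,220))):
    C=np.load(n+"0.npy")[b[1]:b[3],b[0]:b[2]].reshape(-1,3)
    Q=C[(C[:,2]>.028)]; print(n,len(Q),np.percentile(Q,[1,99],axis=0).round(3))
E
```

```text
scene 433 [[0.419 0.003 0.028]
 [0.497 0.093 0.047]]
side 583 [[0.42  0.006 0.028]
 [0.498 0.095 0.046]]
```

Request:
step_arm([
  [0,0,0,0,0,-0.15,85],
  [0,0,0,0,0,-0.3,85],
  [0,0,0,0,0,-0.43,85],
  [0,0,0,0,0,-0.464,85],
  [0,0,0,0,0,-0.464,85],
])

```text
clock: 1.4
tcp_pos: [0.5037, -0.0691, 0.161]
orientation: [0.146, -3.138, -0.0]
contact_force: [0.3, -0.3, -0.2]
grip_width: 0.0851
gripper_force: 0.0
```

```bash
python3 - <<'E'
from h import *
o=r.get_obs();print(o["tcp_pos"],o["joints"].round(2));M=R.from_rotvec(o["orientation"]).as_matrix();print(M.round(3),"yang",np.rad2deg(np.arctan2(M[1,1],M[0,1])))
f=grab("wrist");save(f["image"],"w1.png");C=cloud(f);P=C.reshape(-1,3)
m=(P[:,2]>.018)&(P[:,2]<.026)&(abs(P[:,1]+.07)<.05)&(P[:,0]>.37)&(P[:,0]<.62)
rc=cv2.minAreaRect((P[m][:,:2]*1000).astype(np.float32));print(rc,cv2.boxPoints(rc).round())
Q=P[m];c,_,(_,_,vt)=Q.mean(0),0,np.linalg.svd(Q-Q.mean(0),full_matrices=False);print(c,vt[0],Q[:,2].mean())
for x in np.arange(.40,.59,.03):
    q=Q[abs(Q[:,0]-x)<.004];print(round(x,2),np.percentile(q[:,1],[2,98]).round(4) if len(q) else 0)
E
```

```text
[ 0.50373099 -0.06909961  0.16103012] [ 0.27  0.31 -0.3   2.    0.12  0.85  1.56]
[[-0.996 -0.093 -0.001]
 [-0.093  0.996  0.   ]
 [ 0.001  0.    -1.   ]] yang 95.33203710126529
((490.79290771484375, -70.82231903076172), (200.13641357421875, 28.271501541137695), 6.025298595428467) [[390. -67.]
 [393. -95.]
 [592. -74.]
 [589. -46.]]
[ 0.48103924 -0.07172181  0.020459  ] [ 9.94586614e-01  1.03910607e-01 -2.28651421e-04] 0.020459003883538884
0.4 [-0.094  -0.0665]
0.43 [-0.0908 -0.0634]
0.46 [-0.0875 -0.0601]
0.49 [-0.0842 -0.0579]
0.52 [-0.0818 -0.0548]
0.55 [-0.0783 -0.0506]
0.58 [-0.0748 -0.0473]
```

View pics/w1.png

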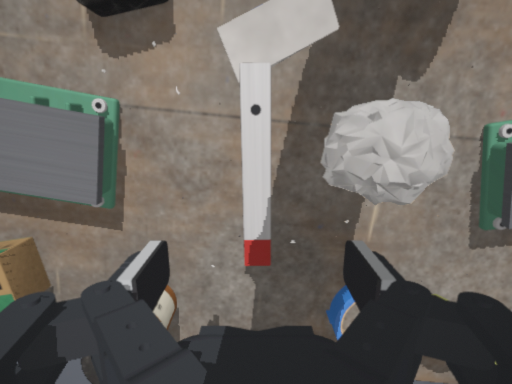

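Request:
step_arm([
  [1,-0.4,45,0,0,-0.012,70],
  [1,-0.4,90,0,0,-0.012,60],
  [1,-0.4,125,0,0,-0.012,60],
  [1,-0.4,148,0,0,-0.012,60],
  [1,-0.4,156,0,0,-0.012,60],
  [1,-0.4,156,0,0,-0.012,60],
  [1,-0.4,156,0,0,-0.012,45],
  [1,-0.4,156,0,0,-0.012,36],
], grip_force=30)

```text
clock: 2.25
tcp_pos: [0.5042, -0.0696, 0.0067]
orientation: [-0.164, 3.135, -0.001]
contact_force: [0.2, -0.9, -0.0]
grip_width: 0.0363
gripper_force: 0.0
```

Request:
step_arm([
  [0,0,0,0,0,0,30],
  [0,0,0,0,0,0,20],
  [0,0,0,0,0,0,20],
  [0,0,0,0,0,0,20],
  [0,0,0,0,0,0,20],
], grip_force=40)

```text
clock: 2.75
tcp_pos: [0.504, -0.0695, 0.0066]
orientation: [-0.165, 3.135, -0.001]
contact_force: [-1.2, 0.1, 6.5]
grip_width: 0.0268
gripper_force: 39.7
```

Request:
step_arm([
  [0,0,-10,0,0,0,20],
  [0,0,-30,0,0,0,20],
  [0,0,-60,0,0,0,20],
  [0,0,-95,0,0,0,20],
  [0,0,-120,0,0,0,20],
  [0,0,-130,0,0,0,20],
  [0,0,-130,0,0,0,20],
])

```text
clock: 3.45
tcp_pos: [0.5037, -0.0697, 0.1366]
orientation: [-0.164, 3.135, -0.001]
contact_force: [-0.0, 1.0, -4.5]
grip_width: 0.0271
gripper_force: 40.7
```

```bash
cat > held.py <<'E'
from h import *
import sys
o=r.get_obs();T=o["tcp_pos"];M=R.from_rotvec(o["orientation"]).as_matrix();print(T.round(4),M.round(3).tolist(),o["contact_force"].round(1))
f=grab("wrist");save(f["image"],sys.argv[1]);C=cloud(f);P=(C.reshape(-1,3)-T)@M*1000  # tool frame mm
m=(P[:,2]>-35)&(P[:,2]<10)&(abs(P[:,1])<17)&(P[:,0]>14)&(P[:,0]<160)
Q=P[m];rc=cv2.minAreaRect(Q[:,:2].astype(np.float32));print(len(Q),np.round(cv2.boxPoints(rc),1).tolist())
for x in range(20,125,15):
    q=Q[abs(Q[:,0]-x)<5]
    if len(q): print(x,"y",np.percentile(q[:,1],[2,98]).round(1),"z",np.median(q[:,2]).round(1))
E
python3 held.py w2.png
```

```text
[ 0.5037 -0.0697  0.1366] [[-0.995, -0.105, 0.003], [-0.105, 0.995, -0.0], [-0.003, -0.001, -1.0]] [-0.   1.  -4.5]
15717 [[14.0, -14.300000190734863], [109.9000015258789, -14.399999618530273], [109.9000015258789, 14.199999809265137], [14.100000381469727, 14.300000190734863]]
20 y [-13.6  13.3] z -13.8
35 y [-13.6  13.5] z -13.9
50 y [-13.6  13.5] z -13.9
65 y [-13.6  13.4] z -14.0
80 y [-13.6  13.4] z -14.0
95 y [-13.4  13.4] z -14.0
110 y [-13.3  13.3] z -14.0
```

Request:
step_arm([
  [0,12,0,0,0,0.06,20],
  [2,40,0,0,0,0.18,20],
  [3,75,0,0,0,0.32,20],
  [4,115,0,0,0,0.46,20],
  [6,155,0,0,0,0.6,20],
  [7,195,0,0,0,0.74,20],
  [8,230,0,0,0,0.88,20],
  [9,260,0,0,0,1.02,20],
])

```text
clock: 4.3
tcp_pos: [0.465, 0.1897, 0.1334]
orientation: [-1.392, -2.814, 0.004]
contact_force: [0.4, -0.2, -3.2]
grip_width: 0.0269
gripper_force: 40.6
```

```bash
cat > tgt.py <<'E'
from h import *
import sys
# target xy (mm), tool-y angle (deg), z -> shift in current tool axes
x,y,z,a=map(float,sys.argv[1:5])
o=r.get_obs();T=o["tcp_pos"]*1000;M=R.from_rotvec(o["orientation"]).as_matrix()
t=np.deg2rad(a);Y=np.array([np.cos(t),np.sin(t),0]);Z=np.array([0,0,-1.]);X=np.cross(Y,Z)
G=np.stack([X,Y,Z],1)
print(T.round(1),np.rad2deg(np.arctan2(M[1,1],M[0,1])).round(2),o["contact_force"].round(1));print("shift",(M.T@(np.array([x,y,z])-T)).round(1),"turn",R.from_matrix(M.T@G).as_rotvec().round(4))
E
python3 tgt.py 459.5 241.5 136.6 14.6
```

```text
[465.  189.7 133.4] 37.35 [ 0.4 -0.2 -3.2]
shift [44.5 27.  -3.2] turn [-3.40e-03 -3.00e-04  3.97e-01]
```

Request:
step_arm([
  [14,9,0,0,0,0.13,20],
  [29,18,-1,0,0,0.26,20],
  [40,25,-2,0,0,0.36,20],
  [44,27,-2,0,0,0.395,20],
  [44,27,-2,0,0,0.395,20],
  [44,27,-2,0,0,0.395,20],
])

```text
clock: 4.9
tcp_pos: [0.4605, 0.2386, 0.1359]
orientation: [-1.912, -2.492, 0.005]
contact_force: [-0.6, 0.0, -3.5]
grip_width: 0.0271
gripper_force: 40.6
```

```bash
python3 tgt.py 459.5 241.5 136.6 14.6; cat > cov.py <<'E'
from h import *
o=r.get_obs();T=o["tcp_pos"];M=R.from_rotvec(o["orientation"]).as_matrix()
for n in("wrist","scene","side"):
    f=grab(n)
    if n=="wrist":save(f["image"],"w3.png")
    P=cloud(f).reshape(-1,3);col=f["image"].reshape(-1,3).astype(int)
    m=(abs(P[:,2]-.041)<.008)&(np.linalg.norm(P[:,:2]-[.457,.252],axis=1)<.12)&(col[:,1]-col[:,0]<20)
    Q=P[m];rc=cv2.minAreaRect((Q[:,:2]*1000).astype(np.float32));print(n,len(Q),np.round(rc[0],1),np.round(rc[1],1),round(rc[2],1))
    u=np.array([-.252,.968]);v=np.array([-.968,-.252]);d=(Q[:,:2]*1000-[457,252.2]);s=d@u;w=d@v
    for x in range(-80,81,20):
        k=abs(s-x)<6
        if k.sum()>15: print("  s",x,"w",np.percentile(w[k],[1,99]).round(1),"z",(1000*np.median(Q[k,2])).round(1))
    for x in range(-30,31,15):
        k=abs(w-x)<6
        if k.sum()>15: print("  w",x,"s",np.percentile(s[k],[.5,99.5]).round(1))
E
python3 cov.py; python3 held.py w4.png
```

```text
[460.5 238.6 135.9] 15.02 [-0.6  0.  -3.5]
shift [ 3.  -0.2 -0.7] turn [-0.0027  0.0012  0.0074]
wrist 6305 [450.9 273.8] [ 80.5 148.2] 14.4
  s -40 w [-38.8  40.6] z 41.8
  s -20 w [-39.1  40.6] z 42.6
  s 0 w [-39.2  40.4] z 43.3
  s 20 w [-39.3  39.9] z 42.7
  s 40 w [-39.4  40. ] z 41.9
  s 60 w [-39.6  40. ] z 41.1
  s 80 w [-39.6  40.2] z 40.0
  w -30 s [-41.3  95.5]
  w 30 s [-41.5  96.2]
scene 833 [456.9 253.1] [ 85.8 197. ] 12.8
  s -80 w [-37.6  41.1] z 41.4
  s -60 w [-37.5  43. ] z 42.6
  s -40 w [-40.3  42.1] z 43.2
  s -20 w [-37.9  42.1] z 43.9
  s 0 w [-38.   39.8] z 45.0
  s 20 w [-40.9  42.1] z 44.2
  s 40 w [-38.5  40.6] z 42.8
  s 60 w [-40.   39.5] z 42.3
  s 80 w [-38.8  39.7] z 41.4
  w -30 s [-94.4  96.6]
  w -15 s [-95.7  96.4]
  w 0 s [-96.3  97.2]
  w 15 s [-95.7  94. ]
  w 30 s [-94.6  97.2]
side 1127 [457.8 252. ] [ 84.8 193.9] 13.4
  s -80 w [-36.5  39.7] z 38.2
  s -60 w [-36.6  40.3] z 39.0
  s -40 w [-37.7  41.3] z 39.8
  s -20 w [-40.4  40.3] z 40.5
  s 0 w [-41.2  39.8] z 41.4
  s 20 w [-39.2  40.8] z 41.1
  s 40 w [-39.4  38.9] z 40.2
  s 60 w [-41.8  39.5] z 39.4
  s 80 w [-42.4  39. ] z 38.7
  w -30 s [-95.7  93.2]
  w -15 s [-94.8  93.2]
  w 0 s [-94.3  92.6]
  w 15 s [-95.8  93.8]
  w 30 s [-93.8  93.2]
[0.4612 0.2386 0.1367] [[-0.258, 0.966, -0.001], [0.966, 0.258, -0.001], [-0.001, -0.001, -1.0]] [ 0.7 -1.  -3.8]
15602 [[14.0, 13.300000190734863], [14.0, -15.300000190734863], [109.0, -15.100000381469727], [108.9000015258789, 13.5]]
20 y [-14.4  12.5] z -13.9
35 y [-14.4  12.6] z -13.9
50 y [-14.4  12.6] z -13.9
65 y [-14.4  12.6] z -14.0
80 y [-14.3  12.5] z -14.0
95 y [-14.3  12.5] z -14.0
110 y [-14.1  12.4] z -14.0
```

View pics/w3.png

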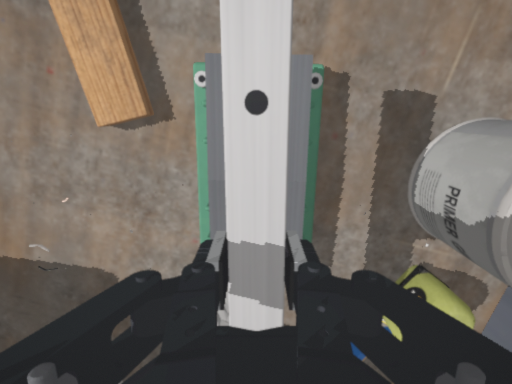

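```bash
python3 tgt.py 459.6 242.5 60 14.4
```

```text
[461.4 238.7 136.9] 14.92 [ 0.1  0.5 -3.4]
shift [ 4.2 -0.7 76.9] turn [-0.0007  0.0004  0.0092]
```

Request:
step_arm([
  [4,-0.7,15,0,0,0.009,20],
  [4,-0.7,35,0,0,0.009,20],
  [4,-0.7,55,0,0,0.009,20],
  [4,-0.7,70,0,0,0.009,20],
  [4,-0.7,77,0,0,0.009,20],
  [4,-0.7,77,0,0,0.009,20],
  [4,-0.7,77,0,0,0.009,20],
])

```text
clock: 5.8
tcp_pos: [0.4601, 0.2433, 0.0608]
orientation: [1.925, 2.483, 0.001]
contact_force: [-0.5, -0.1, -3.3]
grip_width: 0.0269
gripper_force: 40.5
```

```bash
python3 tgt.py 459.6 242.5 53 14.4
```

```text
[460.1 243.3  60.8] 14.43 [-0.5 -0.1 -3.3]
shift [-0.6 -0.7  7.8] turn [ 0.0008 -0.0002  0.0005]
```

Request:
step_arm([
  [0,-0.5,2,0,0,0,20],
  [0,-0.5,4,0,0,0,20],
  [0,-0.5,6,0,0,0,20],
  [0,-0.5,6.5,0,0,0,20],
  [0,-0.5,6.5,0,0,0,20],
])

```text
clock: 6.3
tcp_pos: [0.4591, 0.243, 0.0538]
orientation: [-1.925, -2.483, 0.0]
contact_force: [-0.5, 1.2, -3.0]
grip_width: 0.0268
gripper_force: 40.6
```

Request:
step_arm([
  [0,0,0.5,0,0,0,20],
  [0,0,1,0,0,0,20],
  [0,0,1.3,0,0,0,20],
  [0,0,1.3,0,0,0,20],
])

```text
clock: 6.7
tcp_pos: [0.4592, 0.243, 0.0525]
orientation: [-1.925, -2.483, 0.0]
contact_force: [0.6, -0.1, -3.5]
grip_width: 0.027
gripper_force: 40.6
```

Request:
step_arm([
  [0,0,0.4,0,0,0,20],
  [0,0,0.8,0,0,0,20],
  [0,0,1,0,0,0,20],
  [0,0,1,0,0,0,20],
])

```text
clock: 7.1
tcp_pos: [0.4592, 0.2431, 0.0516]
orientation: [1.925, 2.483, 0.0]
contact_force: [-0.3, 0.7, -1.8]
grip_width: 0.027
gripper_force: 40.8
```

Request:
step_arm([
  [0,0,0.2,0,0.01,0,20],
  [0,0,0.3,0,0.02,0,20],
  [0,0,0.4,0,0.03,0,20],
  [0,0,0.5,0,0.038,0,20],
  [0,0,0.5,0,0.038,0,20],
])

```text
clock: 7.6
tcp_pos: [0.4594, 0.243, 0.0512]
orientation: [-1.907, -2.458, -0.037]
contact_force: [-1.4, 1.1, 1.1]
grip_width: 0.0271
gripper_force: 41.1
```

Request:
step_arm([
  [0,0,0,0,0,0,28],
  [0,0,0,0,0,0,31],
  [0,0,0,0,0,0,36],
  [0,0,0,0,0,0,44],
  [0,0,0,0,0,0,50],
  [0,0,0,0,0,0,50],
], grip_force=20)

```text
clock: 8.2
tcp_pos: [0.4592, 0.2431, 0.051]
orientation: [-1.906, -2.459, -0.036]
contact_force: [-0.4, 0.2, -0.8]
grip_width: 0.0501
gripper_force: 0.0
```

Request:
step_arm([
  [0,0,-10,0,0,0,50],
  [0,0,-30,0,-0.02,0,50],
  [0,0,-60,0,-0.038,0,50],
  [0,0,-80,0,-0.038,0,30],
  [0,0,-85,0,-0.038,0,10],
  [0,0,-85,0,-0.038,0,0],
  [0,0,-85,0,-0.038,0,0],
])

```text
clock: 8.9
tcp_pos: [0.4595, 0.2395, 0.1353]
orientation: [-1.925, -2.482, 0.002]
contact_force: [0.0, -0.3, 0.6]
grip_width: 0.0001
gripper_force: 0.0
```

```bash
cat > bar.py <<'E'
from h import *
import sys
o=r.get_obs();print(o["tcp_pos"].round(4),o["grip_width"],o["contact_force"].round(1))
for n in ("wrist","scene","side"):
    f=grab(n);P=cloud(f).reshape(-1,3)
    if len(sys.argv)>1: save(f["image"],n+sys.argv[1])
    u=np.array([-.249,.968]);v=np.array([-.968,-.249]);d=P[:,:2]*1000-[456.3,252.5];s=d@u;w=d@v;z=P[:,2]*1000
    m=(z>52)&(z<76)&(abs(w)<28)&(abs(s)<125)
    if m.sum()<50: continue
    Q=P[m];rc=cv2.minAreaRect((Q[:,:2]*1000).astype(np.float32));print(n,m.sum(),np.round(rc[0],1),np.round(rc[1],1),round(rc[2],1),"s",np.percentile(s[m],[.5,99.5]).round(1))
    for x in range(-90,91,20):
        k=m&(abs(s-x)<7)
        if k.sum()>8: print("  s",x,"w",np.percentile(w[k],[2,98]).round(1),"z",np.median(z[k]).round(1))
E
python3 bar.py 5.png
```

```text
[0.4595 0.2395 0.1353] 0.00014585987727462163 [ 0.  -0.3  0.6]
wrist 7869 [448.2 282.2] [ 28.8 140.9] 14.3 s [-35.6 100.7]
  s -30 w [-13.5  14.3] z 64.2
  s -10 w [-12.4  14.1] z 65.0
  s 10 w [-12.8  14.3] z 65.9
  s 30 w [-13.2  14. ] z 66.7
  s 50 w [-13.3  14.2] z 67.6
  s 70 w [-13.4  14.4] z 68.4
  s 90 w [-13.2  14. ] z 69.2
scene 451 [456.2 252.7] [ 33.6 205.9] 14.1 s [-100.   100.1]
  s -90 w [-14.4  14.5] z 61.2
  s -70 w [-13.2  15.1] z 62.9
  s -50 w [-11.6  14.5] z 63.3
  s -30 w [-10.9  16. ] z 64.3
  s -10 w [-12.3  15.5] z 65.0
  s 10 w [-12.9  14.7] z 66.6
  s 30 w [-14.6  14.7] z 66.9
  s 50 w [-13.6  15.9] z 68.2
  s 70 w [-12.2  13.9] z 68.6
  s 90 w [-11.5  14.6] z 69.3
side 554 [456.  252.5] [ 32.1 203.5] 14.2 s [-100.8   99.4]
  s -90 w [-11.7  16.1] z 59.5
  s -70 w [-11.7  14.9] z 60.6
  s -50 w [-12.3  13.7] z 61.9
  s -30 w [-12.   13.7] z 62.4
  s -10 w [-12.2  13.1] z 63.3
  s 10 w [-13.2  14.9] z 64.6
  s 30 w [-13.1  15.8] z 64.7
  s 50 w [-12.8  14.9] z 65.1
  s 70 w [-13.9  14.1] z 66.8
  s 90 w [-12.8  15. ] z 66.9
```

View pics/side5.png

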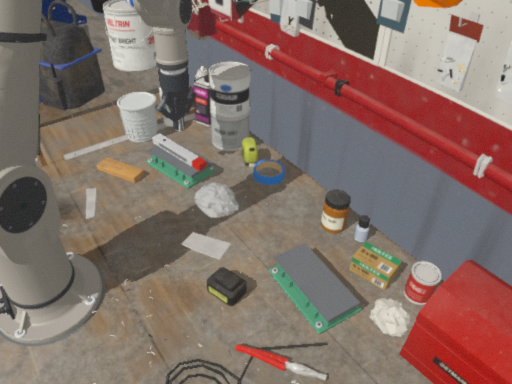

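```bash
python3 tgt.py 477.5 170.2 80 14.3; python3 - <<'E'
from h import *
for n in("scene","side"):
    P=np.load(n+"0.npy").reshape(-1,3);d=np.linalg.norm(P[:,:2]-[.435,.335],axis=1)
    m=(P[:,2]>.08)&(P[:,2]<.4);i=np.nanargmin(np.where(m,d,9));print(n,d[i],P[i])
E
```

```text
[459.4 239.5 134.9] 14.43 [-0.5  0.7  0. ]
shift [-71.6   0.4  54.9] turn [-0.0019  0.0006  0.0023]
scene 0.0913300860936571 [0.41777955 0.42469192 0.12547241]
side 0.08731497805159165 [0.43889898 0.42222788 0.12332558]
```

Request:
step_arm([
  [-25,0.4,0,0,0,0,0],
  [-55,0.4,15,0,0,0,0],
  [-71.5,0.4,40,0,0,0,0],
  [-71.5,0.4,60,0,0,0,0],
  [-71.5,0.4,64,0,0,0,0],
  [-71.5,0.4,66,0,0,0,0],
  [-71.5,0.4,66,0,0,0,0],
])

```text
clock: 9.75
tcp_pos: [0.4783, 0.1715, 0.0702]
orientation: [-1.923, -2.484, -0.001]
contact_force: [-0.3, 0.5, 0.1]
grip_width: -0.0001
gripper_force: 0.0
```

Request:
step_arm([
  [-1,0,2,0,0,0,0],
  [-1,0,4,0,0,0,0],
  [-1,0,5,0,0,0,0],
  [-1,0,5,0,0,0,0],
])

```text
clock: 10.15
tcp_pos: [0.4785, 0.1699, 0.065]
orientation: [1.924, 2.483, 0.0]
contact_force: [-0.3, -0.1, -0.0]
grip_width: 0.0001
gripper_force: 0.0
```

Request:
step_arm([
  [0,0,0.6,0,0,0,0],
  [0,0,1.2,0,0,0,0],
  [0,0,1.6,0,0,0,0],
  [0,0,1.6,0,0,0,0],
])

```text
clock: 10.55
tcp_pos: [0.4785, 0.1699, 0.0637]
orientation: [1.925, 2.483, 0.0]
contact_force: [-1.3, -1.3, 4.9]
grip_width: 0.0002
gripper_force: 2.3
```

Request:
step_arm([
  [0,0,0.5,0,0,0,0],
  [0,0,0.9,0,0,0,0],
  [0,0,0.9,0,0,0,0],
  [0,0,0.9,0,0,0,0],
])

```text
clock: 10.95
tcp_pos: [0.4786, 0.1699, 0.0636]
orientation: [1.925, 2.483, 0.0]
contact_force: [-3.5, -1.8, 13.1]
grip_width: -0.0001
gripper_force: 7.0
```

```bash
python3 tgt.py 435.1 334.8 90 14.3
```

```text
[478.6 169.9  63.6] 14.43 [-3.5 -1.8 13.1]
shift [170.6  -1.  -26.4] turn [0.0004 0.0001 0.0023]
```

Request:
step_arm([
  [0,0,-8,0,0,0,0],
  [0,0,-28,0,0,0,0],
  [40,0,-30,0,0,0,0],
  [85,-0.5,-30,0,0,0,0],
  [130,-1,-30,0,0,0,0],
  [165,-1,-28,0,0,0,0],
  [170.5,-1,-24,0,0,0,0],
  [170.5,-1,-18,0,0,0,0],
])

```text
clock: 11.75
tcp_pos: [0.4345, 0.3361, 0.0805]
orientation: [-1.921, -2.485, -0.001]
contact_force: [-0.0, 0.1, -0.5]
grip_width: -0.0002
gripper_force: 0.0
```

Request:
step_arm([
  [0,0,2,0,0,0,0],
  [0,0,4,0,0,0,0],
  [0,0,6,0,0,0,0],
  [0,0,6,0,0,0,0],
  [0,0,6,0,0,0,0],
])

```text
clock: 12.25
tcp_pos: [0.4353, 0.3342, 0.0745]
orientation: [1.926, 2.482, 0.0]
contact_force: [0.1, 0.0, -0.5]
grip_width: 0.0004
gripper_force: 0.0
```

```bash
python3 tgt.py 435.1 334.8 69 14.3
```

```text
[435.3 334.2  74.5] 14.39 [ 0.1  0.  -0.5]
shift [ 0.6 -0.   5.5] turn [0.0001 0.0001 0.0015]
```

Now press down slowly, watching where force begins.

Request:
step_arm([
  [0,0,1,0,0,0,0],
  [0,0,2,0,0,0,0],
  [0,0,3,0,0,0,0],
  [0,0,4,0,0,0,0],
  [0,0,5,0,0,0,0],
  [0,0,5.5,0,0,0,0],
  [0,0,5.5,0,0,0,0],
])

```text
clock: 12.95
tcp_pos: [0.4349, 0.3347, 0.0689]
orientation: [-1.924, -2.483, -0.0]
contact_force: [0.4, 0.6, 0.4]
grip_width: 0.0002
gripper_force: 0.2
```

Request:
step_arm([
  [0,0,0.7,0,0,0,0],
  [0,0,1.4,0,0,0,0],
  [0,0,2.1,0,0,0,0],
  [0,0,2.8,0,0,0,0],
  [0,0,2.8,0,0,0,0],
])

```text
clock: 13.45
tcp_pos: [0.4349, 0.3347, 0.0661]
orientation: [-1.925, -2.483, 0.0]
contact_force: [0.2, 0.6, 0.9]
grip_width: 0.0001
gripper_force: 0.3
```

Request:
step_arm([
  [0,0,0.7,0,0,0,0],
  [0,0,1.4,0,0,0,0],
  [0,0,2.1,0,0,0,0],
  [0,0,2.8,0,0,0,0],
  [0,0,2.8,0,0,0,0],
])

```text
clock: 13.95
tcp_pos: [0.435, 0.3348, 0.0638]
orientation: [1.925, 2.483, 0.0]
contact_force: [-1.3, 0.5, 4.9]
grip_width: -0.0005
gripper_force: 2.8
```

Request:
step_arm([
  [0,0,0.5,0,0,0,0],
  [0,0,0.7,0,0,0,0],
  [0,0,0.7,0,0,0,0],
])

```text
clock: 14.25
tcp_pos: [0.4351, 0.3348, 0.0637]
orientation: [1.925, 2.483, 0.0]
contact_force: [-2.4, -2.3, 12.3]
grip_width: 0.0
gripper_force: 5.9
```

```bash
python3 bar.py | grep -A12 scene
```

```text
scene 439 [455.9 255.8] [ 35.1 206.6] 14.4 s [-99.5 101.9]
  s -90 w [-16.4  14.7] z 66.2
  s -70 w [-14.5  14.2] z 68.1
  s -50 w [-14.3  16. ] z 67.7
  s -30 w [-13.5  14.8] z 67.4
  s -10 w [-13.9  15.9] z 66.2
  s 10 w [-9.2 15.6] z 65.8
  s 30 w [-12.1  15.8] z 65.3
  s 50 w [-16.1  16.2] z 62.6
  s 70 w [-12.3  14. ] z 64.1
  s 90 w [ 4.8 16.5] z 62.6
side 542 [455.8 253.3] [ 32.5 202.4] 14.5 s [-99.5  98.1]
  s -90 w [-12.   15.1] z 66.1
```

Request:
step_arm([
  [0,0,-1.5,0,0,0,0],
  [0,0,-3,0,0,0,0],
  [0,0,-4.5,0,0,0,0],
  [0,0,-6,0,0,0,0],
  [0,0,-7.5,0,0,0,0],
  [0,0,-10,0,0,0,0],
  [0,0,-25,0,0,0,0],
  [0,0,-60,0,0,0,0],
])

```text
clock: 15.2
tcp_pos: [0.4332, 0.3332, 0.1208]
orientation: [-1.924, -2.482, 0.009]
contact_force: [0.0, -0.1, -0.8]
grip_width: -0.0001
gripper_force: 0.0
```

Request:
step_arm([
  [0,0,-40,0,0,0,0],
  [0,0,-60,0,0,0,0],
  [-40,0,-70,0,0,0,0],
  [-80,0,-70,0,0,0,0],
  [-80,0,-70,0,0,0,0],
])

```text
clock: 15.7
tcp_pos: [0.4568, 0.2511, 0.193]
orientation: [1.933, 2.473, -0.002]
contact_force: [0.4, 0.6, 0.1]
grip_width: -0.0002
gripper_force: 0.0
```

```bash
python3 bar.py 9.png
```

```text
[0.4568 0.2511 0.193 ] -0.0002079859076372914 [0.4 0.6 0.1]
wrist 5028 [449.9 275.4] [ 29.6 155.3] 14.1 s [-43.7 101. ]
  s -50 w [-13.8  15.2] z 63.3
  s -30 w [-12.6  14.6] z 64.2
  s -10 w [-12.5  14.2] z 65.0
  s 10 w [-12.4  14.7] z 65.9
  s 30 w [-13.1  14.1] z 66.7
  s 50 w [-13.9  14.5] z 67.5
  s 70 w [-13.7  14. ] z 68.5
  s 90 w [-13.5  14.4] z 69.2
scene 453 [455.3 252.7] [ 33.3 207.3] 14.2 s [-101.4  101.4]
  s -90 w [-13.9  14.6] z 62.0
  s -70 w [-10.6  15.4] z 63.4
  s -50 w [-12.5  14.1] z 63.9
  s -30 w [-10.5  14.8] z 64.0
  s -10 w [-12.9  15.1] z 64.5
  s 10 w [-14.3  16.2] z 66.2
  s 30 w [-11.5  15.6] z 67.1
  s 50 w [-12.1  15.1] z 66.5
  s 70 w [-11.8  14.5] z 67.9
  s 90 w [-13.3  15.1] z 68.8
side 553 [457.  252.3] [ 31.5 202.3] 14.5 s [-100.3   98.8]
  s -90 w [-12.2  14.7] z 59.9
  s -70 w [-11.9  14.1] z 60.4
  s -50 w [-15.1  14.1] z 61.0
  s -30 w [-14.   13.8] z 62.3
  s -10 w [-13.7  14.5] z 63.1
  s 10 w [-12.3  14. ] z 63.8
  s 30 w [-15.2  12.9] z 64.6
  s 50 w [-14.1  14.1] z 65.7
  s 70 w [-12.2  14.9] z 66.8
  s 90 w [-13.8  14.3] z 67.3
```

View pics/scene9.png

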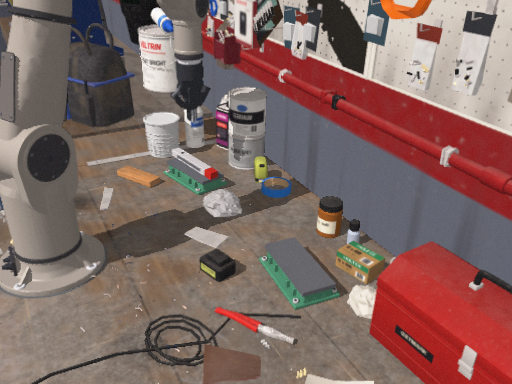

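The bar rocked: its plain end went down 7 mm under 5 N and came back up. It now lies centred along the left cover at (193,165), and everything else is where it was.

```bash
python3 -c "
from bench import r
print(r.hand_in())"
```

```text
the job is handed in; nothing more can be done
None
```

The left (far) cover is the warped one: the straightedge rocked on it when I pressed the plain end, so I left it lying along the middle of that face, disturbed nothing else that I could see, and handed the job in at about 16 s.

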